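# Snap a syringe into the syringe pump and keep it pressed home

## Robot

A 6-joint arm with a two-finger parallel gripper is mounted at the origin on a cart in front of the work surface, level with it; the furniture and walls round the work are solid. World frame = base frame: x ahead of the robot, y to its left, z up, the work surface at z = 0. Lengths are in m, angles in rad, forces in N, time in s.
With the tool pointing down it reaches from about 0.25 to 0.725 m from the base axis. Payload 9.7 kg.
Tool frame: the origin (TCP) lies midway between the tips of the shut fingers; the grasp point (between the pads) lies 19 mm behind it; z points along the fingers, y is the direction in which the jaws open and shut (so a half turn about z gives the same grasp; the last joint's range is limited). The gripper opens to 85 mm and grips with 20 to 120 N. Pads are 22 mm wide; open, the fingers measure 114 mm over their backs; the gripper's body (76 mm by 85 mm) begins 54 mm behind the grasp point. The pads swing forward as they close: fully open they stand 13 mm farther back than shut.
Start: joints at [1.338, 0.087, 0.176, 1.66, 0, 1.571], TCP at [0.127, 0.535, 0.231] pointing down, gripper open.
Joint ranges: [-3.13, 3.13], [-0.85, 1.81], [-1.15, 1.24], [-2.2, 2.28], [-1.44, 1.52], [-3.14, 3.14]. Speed limits (rad/s): [2.22, 2.22, 2.57, 3.14, 3.14, 3.14].

## Interface

Orientations are given as a unit quaternion [x, y, z, w].
In Python, from workcell import * gives the robot as it stands. Calls block until the motion is done:
- goto(position, orientation): joint-space move of the TCP to a pose.
- move_straight(position, attitude=None, v=0.15): straight line of the TCP; attitude=None keeps the orientation; v is the mean speed in m/s.
- move_joints(angles): joint-space move.
- open_jaws() and clamp(f_grip=None): open the fingers fully, or close them until they stop; f_grip is the grip in N (None keeps the last).
- wait(seconds).
- solve_ik(position, orientation): joint angles nearest the present ones, or None.
- observe(): the state.
- capture(name): name is "side" or "top" or "wrist"; returns a dict with "img" (480x640x3 uint8, red, green, blue), "z_map" (480x640 float32, m along the optical axis (not along the pixel's ray), 0 where there is no reading), "K" (3x3 intrinsics, pixels), "R" (3x3) and "t" (3): a world point X has camera coordinates R X + t; the wrist camera has in their place "tool_from_camera" (4x4, takes a point from camera to tool coordinates, whose origin is the TCP and whose axes are the flange's). Camera axes: x right, y down, z forward; pixel columns grow to the right and rows downward; lengths in m; the calibration is good to about 2 mm. The wrist camera is an equidistant fisheye: a pixel r from the principal point sees the ray r / f radians off the axis. A picture is of the moment at which its call begins: read the wrist's pose just before it.
A pose or a line that the arm cannot do raises PlanningError and nothing moves.
- job_done(): hands the job in, once; it reports no verdict.
The state is a dict: "t": time; "q": joint angles; "joint_velocities": joint speeds; "joint_efforts": joint torques, N m; "ee_pos": TCP position; "eef_rot": TCP orientation; "force": force on the tool from outside, world axes, zero at the start; "torque": the same for the moment, N m; "finger_gap": opening from 0.0 (shut) to 1.0 (fully open).
Only numpy, scipy, OpenCV 4.12 (cv2) and the standard library are available. Lean on these libraries where they do the work, as an engineer would, in place of code of your own. Each camera call takes 0.05 s, during which the arm holds its last target.

## Task

Load the syringe pump: slide its pusher block all the way back to the end stop, away from the barrel clips, so there is room for the drawn-out plunger. Then take the larger of the two syringes, lay it over the two spring clips with its finger flange above the flange slot and its plunger towards the pusher, and press it straight down until the clips snap over the barrel and it lies fully home on its saddles. Do not let go: finish still holding it and pressing it down firmly with about 15 N, leaving the pusher at its stop, the smaller syringe and the other things on the bench where they are.

Things in the scene. Friction and masses are not known exactly. Their poses are not given: they have to be found in the camera images.
- syringe_large: the larger syringe: glass barrel 29 mm in diameter, 110 mm long, white plunger drawn out, capped nozzle; 178 mm over all, loose, 50 to 100 g, lying on the bench. Origin: middle of the barrel on its axis, 14.5 mm over the bench as it lies; y runs along the barrel to the nozzle (end at +72 mm), z is up. Grasp it there, across the barrel (along x): 60 mm about the origin stay free of the clips.
- syringe_small: the smaller syringe, not to be used: same shape, barrel 20 mm in diameter and 77 mm long, 132 mm over all; loose. Origin in the middle of the barrel on its axis, y towards the nozzle, z up.
- cradle_seat (a point): where the middle of the larger barrel's axis lies when home: midway between the pump's two clips, 78 mm over the bench, 38 mm over the pump's flat deck. y runs along the pump from the pusher to the nozzle end (the seated syringe's y points the same way), z is up. The pump is fixed: white, 100 mm (x) by 315 mm (y = -235 to +80 mm), 40 mm high, its tail plate 81 mm.
- saddle: the two white V-shaped saddles at the clips on which the home barrel rests (fixed to the pump); origin and axes as cradle_seat.
- pusher (a joint): travel in m of the pump's pusher block on its guide rods along the pump: 0 next to the flange slot, 0.12 at the end stop (fully back, along -y of cradle_seat). It starts between 0.004 and 0.035, in the way of the plunger; it stays where it is left and takes about 3 N to slide.
- pusher_grip (a point): the middle of the grip fin on top of the pusher block, 122 mm over the bench; axes as cradle_seat. The fin is 14 mm thick along y, 30 mm wide along x, and stands from 100 mm (top of the block, 26 mm along y, 80 mm along x) to 138 mm over the bench. Pinch it along y from above.
- reagent: screw-cap bottle, 43 mm in diameter and 92 mm tall, standing at the right of the pump; loose, leave it alone. Origin in the middle of its underside.
- bench_timer: white bench timer, 62 x 68 x 19 mm, lying at the right of the pump; loose, leave it alone. Origin in the middle of its underside.
- dish: petri dish, 56 mm in diameter and 12 mm tall, left of and behind the pump; loose, leave it alone. Origin in the middle of its underside.
- syringe_flange (a point): middle of the larger syringe's white finger flange, on the axis, 52 mm from the barrel's middle towards the plunger; axes as syringe_large. The flange is 46 mm wide (x), 3 mm thick (y), 29 mm high (z). The plunger runs on from it to a thumb disc 28 mm in diameter, whose end is 52 mm beyond the flange.
- clip_rear (a point): clip nearer the pusher, 36 mm from cradle_seat (the point lies on the home barrel's axis, axes as cradle_seat; 12 mm wide along y). Its two steel spring prongs have lips 22 mm apart, 10.5 mm above the axis, flared above them to 34 mm apart at 17 mm above the axis. They spread to let the barrel through and close over it.
- clip_nose (a point): the other clip, of the same kind, 36 mm from cradle_seat towards the nozzle end. Both together: the barrel meets the lips with its axis 20 mm above home; the push needed rises to about 15 N and then drops to nothing from about 10 mm above home (the clips pull it in a little); at home it meets the saddles and the push rises steeply, nearly rigid.
- flange_slot (a point): slot of the pump that takes the finger flange: middle of the slot, on the home barrel's axis, 52.5 mm from cradle_seat towards the pusher; axes as cradle_seat. 9 mm wide along y, between two aluminium plates whose tops are 7 mm above the axis, notched 35 mm wide for barrel and plunger.

How it is judged:
On the way, in this order (a step that is already met when the one before it is completed fails the run):
1. the pusher block has been slid back to its end stop (value of joint pusher above 0.115 m), for 0.2 s.
2. the larger syringe has snapped into the clips and lies home on its saddles, flange in its slot, the pusher still back (distance between syringe_large and cradle_seat below 0.005 m and z of syringe_large in the frame of cradle_seat below 0.002 m and y of syringe_flange in the frame of cradle_seat below -0.045 m and contact force between syringe_large and saddle above 0.3 N and value of joint pusher above 0.112 m), for 0.2 s.
At the end, for the whole second after the job is handed in: The larger barrel's middle is within 5 mm of its place and at most 2 mm above it, in line within 0.05 rad, flange in its slot; the fingers are on it and it presses on the saddles with 7 to 35 N throughout the last second; the pusher is within 8 mm of its end stop (distance between syringe_large and cradle_seat below 0.005 m and z of syringe_large in the frame of cradle_seat below 0.002 m and y of syringe_flange in the frame of cradle_seat below -0.045 m and angle between the y axis of syringe_large and the y axis of cradle_seat, either way round below 0.05 rad and angle between syringe_large's own z axis and vertical below 0.15 rad and contact force between syringe_large and saddle between 7 and 35 N and contact force between the fingers and syringe_large above 5 N and value of joint pusher above 0.112 m); the arm keeps its last pose, push and grip.
It fails at once if the smaller syringe is displaced (distance of syringe_small from where it was at the start of the episode above 0.03 m).
It fails at once if the bottle, the timer or the petri dish is displaced (distance of any of reagent, bench_timer, dish from where it was at the start of the episode above 0.03 m).
It also fails if it takes over 72 s, if anything falls off the work surface, if the arm or the gripper's body presses on something with over 40 N, if the wrist force passes 120 N, or if a joint passes its speed limit or range.

## Working session

There is one attempt and no reset: what is moved stays moved. The work goes in short steps, each a Python script; the robot and the scene stay as the last script left them, time stands still between calls to the robot, and variables do not carry over. Pictures are saved under pics/ and viewed, and the job is handed in when it is done.

```bash
ls; mkdir -p pics; python3 - <<'E'
from workcell import *
import cv2,pickle
o=observe();print(o)
for n in("top","side"):
    c=capture(n);pickle.dump(c,open(n+"0.pkl","wb"));cv2.imwrite(f"pics/{n}0.png",c["img"][:,:,::-1]);print(c["K"],c["R"],c["t"])
E
```

```text
pics
{'t': 0.0, 'q': array([1.33803613e+00, 8.74603196e-02, 1.75110841e-01, 1.65979527e+00,
       1.81406835e-05, 1.57080335e+00]), 'joint_velocities': array([-0.0001672 ,  0.00087401, -0.00020499, -0.00289393, -0.0006446 ,
       -0.0004292 ]), 'joint_efforts': array([-3.98313796e-04, -5.20394933e+01,  4.64798677e+01,  1.65694073e-02,
       -4.92892366e-05,  4.68901419e-06]), 'ee_pos': array([0.12680597, 0.53494057, 0.23057098]), 'eef_rot': array([ 1.16121027e-01,  9.93234843e-01, -6.68596849e-04, -8.72943101e-05]), 'force': array([ 0.11243054,  0.03764385, -1.06319755]), 'torque': array([ 0.00845024, -0.0918669 ,  0.01755139]), 'finger_gap': 1.001979544965622}
[[516.10674086   0.         319.89280955]
 [  0.         516.10674086 237.93825293]
 [  0.           0.           1.        ]] [[-0.01118157 -0.99993095 -0.00361387]
 [-0.99371091  0.01151456 -0.11138241]
 [ 0.11141633  0.00234572 -0.99377105]] [-0.06249759  0.56883338  1.16704107]
[[552.63677066   0.         320.3049676 ]
 [  0.         552.63677066 244.57672826]
 [  0.           0.           1.        ]] [[ 0.87976841 -0.4751032   0.01686705]
 [-0.30965538 -0.59960093 -0.73796495]
 [ 0.36072301  0.64401528 -0.67462822]] [-0.54822982  0.20271051  1.13636305]
```

View pics/top0.png

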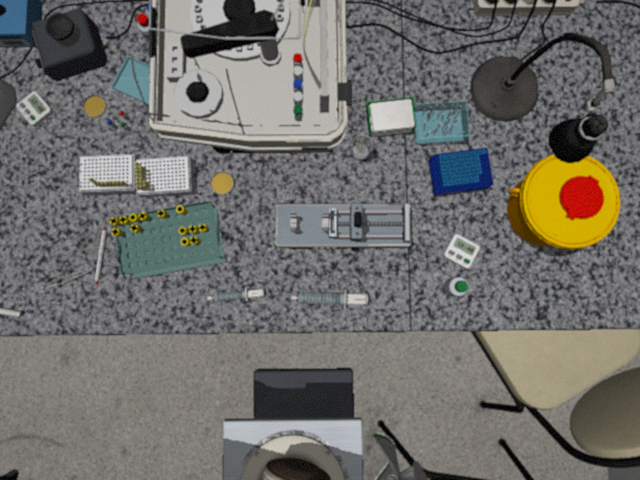

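View pics/side0.png

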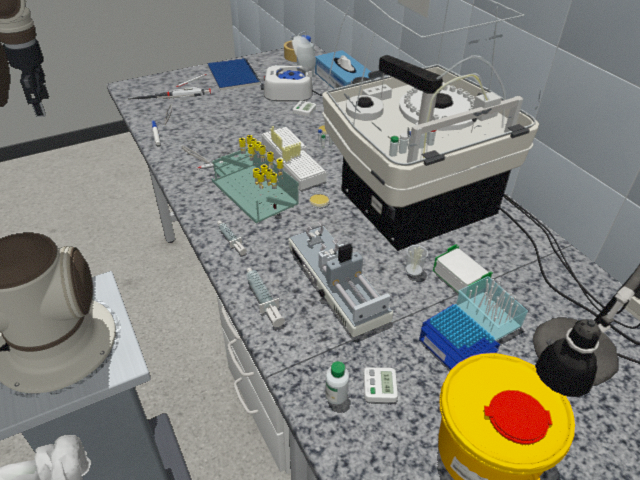

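```bash
python3 - <<'E'
import cv2
im=cv2.imread("pics/top0.png")
cv2.imwrite("pics/c1.png",cv2.resize(im[195:265,265:425],None,fx=5,fy=5,interpolation=cv2.INTER_CUBIC))
cv2.imwrite("pics/c2.png",cv2.resize(im[270:320,200:380],None,fx=4.4,fy=4.4,interpolation=cv2.INTER_CUBIC))
E
```

```text
(no output)
```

View pics/c1.png

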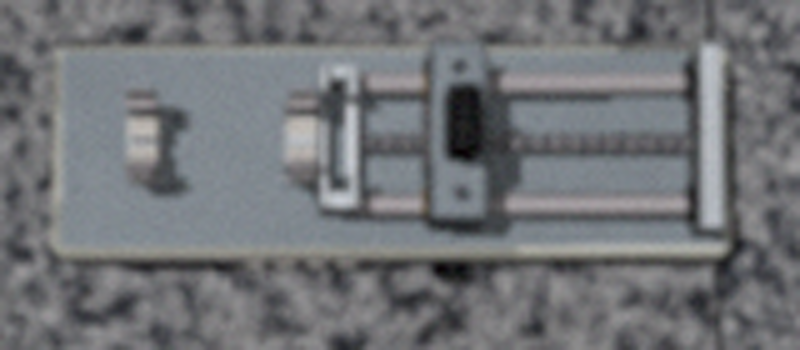

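View pics/c2.png

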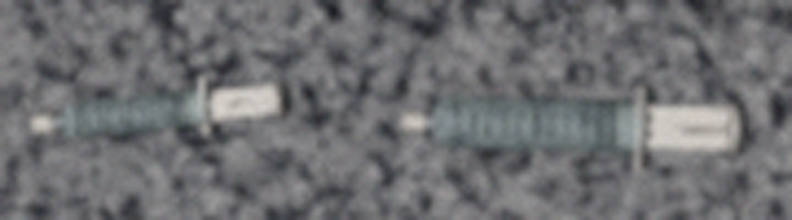

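```bash
cat > h.py <<'E'
import numpy as np,pickle
def ray(c,u,v,z):
    d=c["R"].T@np.linalg.inv(c["K"])@np.array([u,v,1.]); o=-c["R"].T@c["t"]
    return o+d*(z-o[2])/d[2]
E
python3 - <<'E'
from h import *
np.set_printoptions(precision=4,suppress=True)
c=pickle.load(open("top0.pkl","rb"))
def p(n,x,y,z,s=5,ox=265,oy=195):
    print(n,ray(c,(x+.5)/s-.5+ox,(y+.5)/s-.5+oy,z))
for n,x,y,z in [("NL",58,48,.04),("NR",60,250,.04),("TL",700,45,.081),("TR",710,230,.081),("TBR",735,250,.04),("clipnose",141,138,.09),("cliprear",302,138,.09),("slot",340,138,.085),("fin",464,122,.138),("rodU",600,83,.07),("rodL",600,205,.07)]:p(n,x,y,z)
for n,x,y,z in [("noz",402,122,.0145),("thumb",742,128,.0145),("flange",641,127,.0145),("bL",434,122,.0145),("bR",640,126,.0145),("snoz",30,124,.01),("sthumb",282,100,.01),("sflange",203,104,.01)]:p(n,x,y,z,4.4,200,270)
E
```

```text
NL [0.6472 0.0317 0.04  ]
NR [0.5529 0.0309 0.04  ]
TL [ 0.6378 -0.2598  0.081 ]
TR [ 0.5544 -0.2618  0.081 ]
TBR [ 0.5493 -0.2799  0.04  ]
clipnose [ 0.5973 -0.0094  0.09  ]
cliprear [ 0.5965 -0.0808  0.09  ]
slot [ 0.597  -0.0978  0.085 ]
fin [ 0.5957 -0.1493  0.138 ]
rodU [ 0.6229 -0.216   0.07  ]
rodL [ 0.5674 -0.2146  0.07  ]
noz [ 0.4317 -0.0001  0.0145]
thumb [ 0.4266 -0.1797  0.0145]
flange [ 0.4277 -0.1264  0.0145]
bL [ 0.4315 -0.017   0.0145]
bR [ 0.4282 -0.1259  0.0145]
snoz [0.4329 0.1977 0.01  ]
sthumb [0.444  0.0639 0.01  ]
sflange [0.4424 0.1059 0.01  ]
```

```bash
cat >> h.py <<'E'
from scipy.spatial.transform import Rotation as Ro
def Twt(o):
    T=np.eye(4);T[:3,:3]=Ro.from_quat(o["eef_rot"]).as_matrix();T[:3,3]=o["ee_pos"];return T
def wray(c,o,u,v,z):
    K=c["K"];x=(u-K[0,2])/K[0,0];y=(v-K[1,2])/K[1,1];r=np.hypot(x,y)
    d=np.array([np.sin(r)*x/r,np.sin(r)*y/r,np.cos(r)]) if r>1e-9 else np.array([0,0,1.])
    T=Twt(o)@c["tool_from_camera"];w=T[:3,:3]@d;p=T[:3,3]
    return p+w*(z-p[2])/w[2]
def wproj(c,o,X):
    T=np.linalg.inv(Twt(o)@c["tool_from_camera"]);p=T[:3,:3]@X+T[:3,3]
    r=np.arctan2(np.hypot(*p[:2]),p[2]);n=np.hypot(*p[:2]);return c["K"][:2,2]+np.diag(c["K"])[:2]*r*p[:2]/n
E
python3 - <<'E'
from workcell import *
from h import *
import cv2
goto([0.585,-0.10,0.27],[0,1,0,0])
wait(.3)
o=observe();c=capture("wrist");print(o["t"],o["ee_pos"],o["q"],o["force"],c["K"],c["tool_from_camera"])
pickle.dump((o,c),open("w1.pkl","wb"));cv2.imwrite("pics/w1.png",c["img"][:,:,::-1])
E
```

```text
3.1667 [ 0.58503934 -0.09971379  0.26998721] [-1.68810333e-01  2.15026221e-01  3.95947998e-01  1.75171462e+00
 -1.43878495e-05 -1.69254712e-01] [ 0.03254675  0.00135267 -0.52634319] [[371.64829954   0.         333.72393929]
 [  0.         371.64829954 227.80410845]
 [  0.           0.           1.        ]] [[ 3.18268168e-04 -9.58705960e-01 -2.84398983e-01  7.27400772e-02]
 [ 9.99999731e-01  4.93024927e-04 -5.42891723e-04 -5.96118699e-04]
 [ 6.60689318e-04 -2.84398733e-01  9.58705859e-01 -1.42140983e-01]
 [ 0.00000000e+00  0.00000000e+00  0.00000000e+00  1.00000000e+00]]
```

View pics/w1.png

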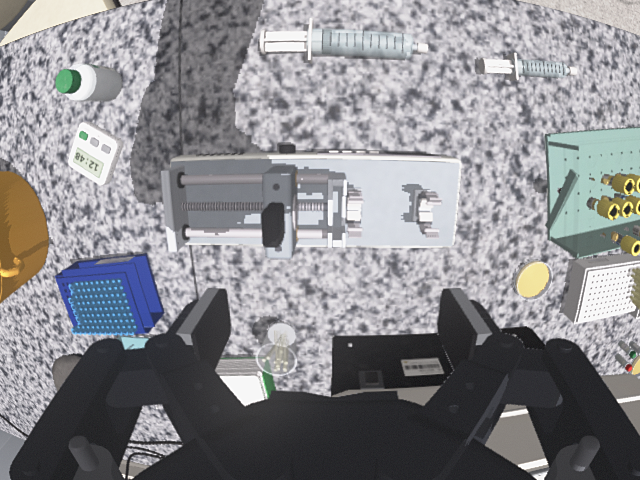

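```bash
python3 - <<'E'
import cv2
im=cv2.imread("pics/w1.png")
cv2.imwrite("pics/w1a.png",cv2.resize(im[140:260,240:470],None,fx=3.4,fy=3.4,interpolation=cv2.INTER_CUBIC))
cv2.imwrite("pics/w1b.png",cv2.resize(im[10:70,245:435],None,fx=4.2,fy=4.2,interpolation=cv2.INTER_CUBIC))
E
```

```text
(no output)
```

View pics/w1a.png

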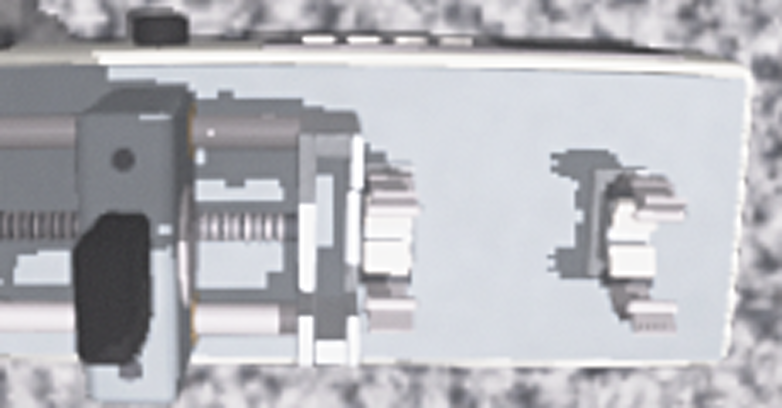

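View pics/w1b.png

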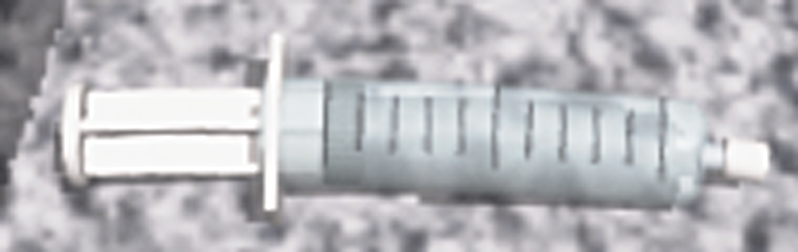

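```bash
python3 - <<'E'
from h import *
np.set_printoptions(precision=4,suppress=True)
o,c=pickle.load(open("w1.pkl","rb"))
def p(n,x,y,z,s=3.4,ox=240,oy=140):
    u,v=(x+.5)/s-.5+ox,(y+.5)/s-.5+oy
    print(n,wray(c,o,u,v,z), c["z_map"][int(round(v)),int(round(u))])
for a in [("noseNear",748,70,.04),("noseFar",725,355,.04),("finL",74,290,.138),("finLfar",82,360,.138),("finLnear",88,220,.138),
 ("nose upper lip tip R",685,205,.095),("nose upper tip L",640,205,.095),("nose low tip R",675,325,.095),("nose low tip L",632,325,.095),
 ("rear up R",418,203,.095),("rear up L",372,203,.095),("rear lo L",370,325,.095),("rear lo R",413,325,.095),
 ("slotplate front L",300,360,.085),("slotplate R edge",360,360,.085),("plate R near",362,140,.085)]: p(*a)
for a in [("noz",768,158,.0145),("thumb",72,132,.0145),("flangeN",277,35,.0145),("flangeF",272,208,.0145),("flangemid",275,130,.0145),("capb",705,155,.0145),("lab",325,132,.029),("b_near1",450,80,.0145),("b_far1",450,198,.0145),("b_near2",650,92,.0145),("b_far2",650,207,.0145),("b_near0",310,78,.0145),("b_far0",310,187,.0145)]:p(*a,4.2,245,10)
# project depth cloud for syringe & pump
E
```

```text
noseNear [0.5493 0.0304 0.04  ] 0.40652207
noseFar [0.6412 0.0302 0.04  ] 0.39768115
finL [ 0.5914 -0.1567  0.138 ] 0.38834593
finLfar [ 0.6083 -0.1558  0.138 ] 0.4372562
finLnear [ 0.575  -0.1526  0.138 ] 0.3189041
nose upper lip tip R [ 0.5802 -0.0042  0.095 ] 0.32412142
nose upper tip L [ 0.5804 -0.0166  0.095 ] 0.3291552
nose low tip R [ 0.6134 -0.0044  0.095 ] 0.3349836
nose low tip L [ 0.6134 -0.0166  0.095 ] 0.3357954
rear up R [ 0.5804 -0.0753  0.095 ] 0.38050246
rear up L [ 0.5805 -0.0871  0.095 ] 0.3269403
rear lo L [ 0.6133 -0.0873  0.095 ] 0.39035016
rear lo R [ 0.6133 -0.0759  0.095 ] 0.33490682
slotplate front L [ 0.6266 -0.1059  0.085 ] 0.347552
slotplate R edge [ 0.6266 -0.0895  0.085 ] 0.39859995
plate R near [ 0.5657 -0.0895  0.085 ] 0.3745423
noz [ 0.4285 -0.0003  0.0145] 0.3537293
thumb [ 0.4234 -0.1771  0.0145] 0.34511343
flangeN [ 0.3993 -0.1251  0.0145] 0.33649984
flangeF [ 0.4457 -0.1262  0.0145] 0.34962025
flangemid [ 0.425  -0.1255  0.0145] 0.34410548
capb [ 0.429  -0.0169  0.0145] 0.34653217
lab [ 0.4289 -0.1125  0.029 ] 0.34388644
b_near1 [ 0.4117 -0.0817  0.0145] 0.348281
b_far1 [ 0.4431 -0.0817  0.0145] 0.3748963
b_near2 [ 0.4128 -0.031   0.0145] 0.36584103
b_far2 [ 0.4437 -0.0312  0.0145] 0.37530068
b_near0 [ 0.4112 -0.1168  0.0145] 0.34751046
b_far0 [ 0.4403 -0.1167  0.0145] 0.35977095
```

```bash
python3 - <<'E'
from workcell import *
from h import *
import cv2
Q=[0,1,0,0]
goto([0.596,-0.1495,0.17],Q)
move_straight([0.596,-0.1495,0.106],v=0.08)
f0=observe()["force"]
clamp(30)
wait(.3)
o=observe();print(o["t"],o["ee_pos"],o["force"]-f0,o["finger_gap"])
if 0.03<o["finger_gap"]<0.35:
    move_straight([0.596,-0.235,0.106],v=0.06)
    o=observe();print(o["t"],o["ee_pos"],o["force"]-f0)
    y=-0.235
    while y>-0.275:
        y-=0.0025
        move_straight([0.596,y,0.106],v=0.03)
        wait(.1)
        o=observe();F=o["force"]-f0;print(o["t"],o["ee_pos"],F,o["finger_gap"])
        if abs(F[1])>9: break
    c=capture("side");cv2.imwrite("pics/s1.png",c["img"][:,:,::-1])
    o=observe();c=capture("wrist");cv2.imwrite("pics/w2.png",c["img"][:,:,::-1])
E
```

```text
5.6417 [ 0.59606111 -0.14952053  0.10619035] [-0.36158257 -0.52528624  2.30560509] 0.15936964795107444
7.2167 [ 0.59516365 -0.23634124  0.10612744] [-6.44183644  0.52047393  6.56566861]
7.5667 [ 0.59512293 -0.23885502  0.10611596] [-6.05202544 -0.18956186  5.91471866] 0.1567637043621826
7.9167 [ 0.59510825 -0.24134478  0.10612186] [-5.48126145  0.92881602  6.52040726] 0.15716734696464763
8.2667 [ 0.59510634 -0.24274825  0.10610173] [-6.15070429  6.51702098  8.08914531] 0.15858457494912823
8.6167 [ 0.59508946 -0.2428637   0.10609507] [-7.55316927 18.67173325 10.45405509] 0.16063037018311277
```

```bash
python3 - <<'E'
from workcell import *
from h import *
import cv2
open_jaws()
move_straight([0.596,-0.243,0.19],v=0.12)
# over syringe, jaws along x
a=-0.028
q=(Ro.from_euler('z',a)*Ro.from_quat([.70710678,.70710678,0,0])).as_quat()
import itertools
for s in (q,(Ro.from_euler('z',np.pi+a)*Ro.from_quat([.70710678,.70710678,0,0])).as_quat()):
    print(s,solve_ik([0.427,-0.073,0.2],s),solve_ik([0.597,-0.046,0.09],s))
c=capture("top");cv2.imwrite("pics/t1.png",cv2.resize(c["img"][195:265,265:425,::-1],None,fx=5,fy=5))
print(observe()["q"])
E
```

```text
[0.71693666 0.69713831 0.         0.        ] [-0.16932323 -0.20047886 -0.15893802  1.61233716  0.          1.4294731 ] [-0.07689998  0.19501178  0.0237652   1.39954975  0.          1.52189635]
[-0.69713831  0.71693666  0.          0.        ] [-0.16932323 -0.20047886 -0.15893802  1.61233716  0.         -1.71211955] [-0.07689998  0.19501178  0.0237652   1.39954975  0.         -1.61969631]
[-3.87179578e-01  3.07499515e-01  3.49306489e-01  1.61421140e+00
  1.92999118e-05 -3.87138413e-01]
```

View pics/w2.png

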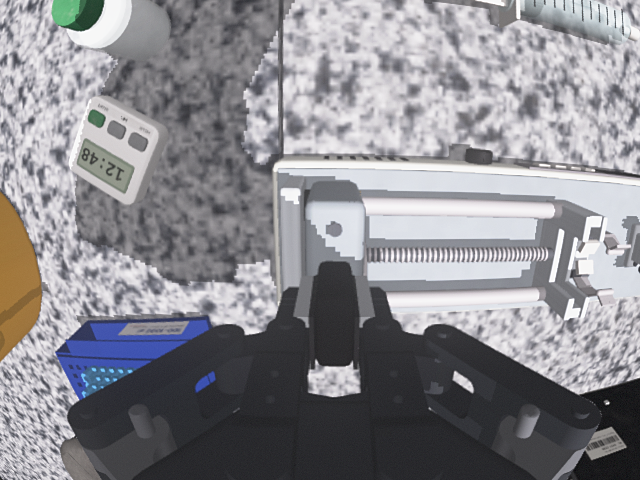

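View pics/t1.png

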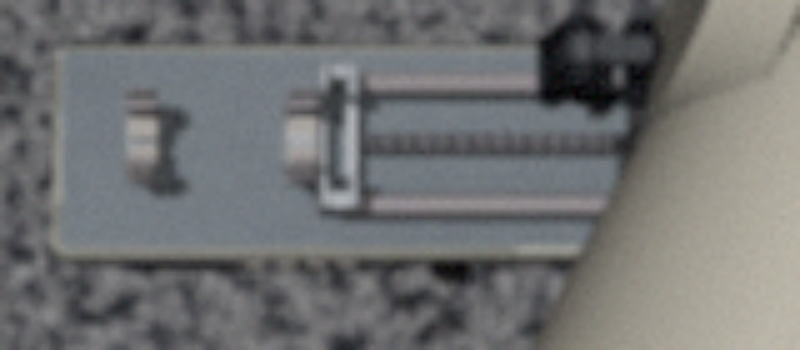

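```bash
python3 - <<'E'
from workcell import *
from h import *
import cv2
q=(Ro.from_euler('z',-0.029)*Ro.from_quat([.70710678,.70710678,0,0])).as_quat()
goto([0.4275,-0.0735,0.16],q)
wait(.2)
o=observe();c=capture("wrist");print(o["t"],o["ee_pos"],o["force"])
pickle.dump((o,c),open("w3.pkl","wb"));cv2.imwrite("pics/w3.png",c["img"][:,:,::-1])
t=capture("top");cv2.imwrite("pics/t2.png",cv2.resize(t["img"][195:265,265:425,::-1],None,fx=5,fy=5))
E
```

```text
12.1 [ 0.42768311 -0.07367548  0.15995121] [ 0.9468366   0.48682019 -0.33401356]
```

View pics/w3.png

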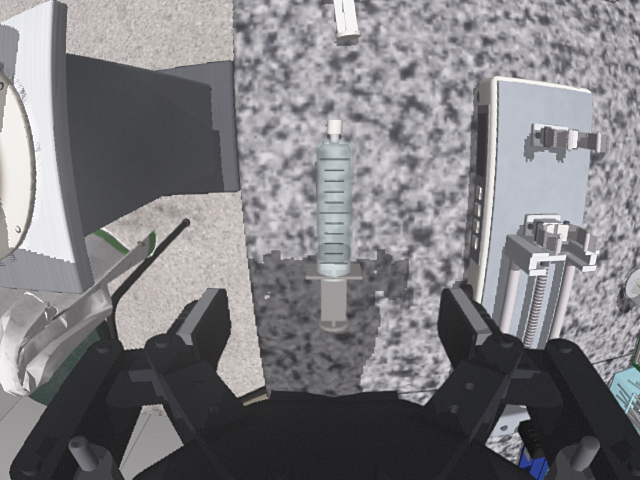

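View pics/t2.png

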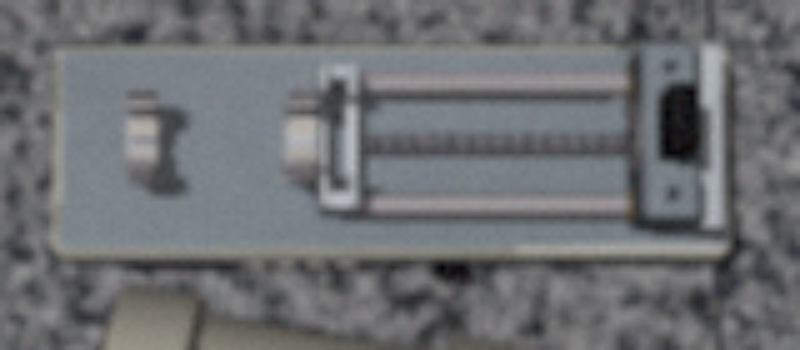

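```bash
python3 - <<'E'
from h import *
o,c=pickle.load(open("w3.pkl","rb"))
for n,u,v,z in [("noz",334.5,121,.0145),("bfront",334,143,.0145),("flange",334,273,.0145),("flange top",334,264,.029),("bL",317,200,.0145),("bR",351,200,.0145),("thumb",333.5,330,.0145)]: print(n,wray(c,o,u,v,z).round(4))
print(wproj(c,o,np.array([.597,-.0458+.036,.095])),wproj(c,o,np.array([.597,-.0458-.036,.095])),wproj(c,o,np.array([.4275,-.0735-.052,.0145])))
E
```

```text
noz [ 0.4299 -0.0024  0.0145]
bfront [ 0.4291 -0.0195  0.0145]
flange [ 0.426  -0.1271  0.0145]
flange top [ 0.4264 -0.113   0.029 ]
bL [ 0.4143 -0.0641  0.0145]
bR [ 0.4412 -0.0649  0.0145]
thumb [ 0.4239 -0.1838  0.0145]
[589.58284759 142.2980051 ] [577.98533644 246.38220572] [335.72256754 271.16049667]
```

```bash
python3 - <<'E'
from workcell import *
from h import *
import cv2
move_straight([0.4275,-0.074,0.03],v=0.1)
move_straight([0.4275,-0.074,0.001],v=0.03)
f0=observe()["force"]; print(f0)
clamp(80); wait(.4)
o=observe();print(o["t"],o["ee_pos"],o["force"],o["finger_gap"])
move_straight([0.4275,-0.074,0.10],v=0.08)
wait(.3)
o=observe();c=capture("wrist");print(o["t"],o["ee_pos"],o["force"],o["finger_gap"])
pickle.dump((o,c),open("w4.pkl","wb"));cv2.imwrite("pics/w4.png",c["img"][:,:,::-1])
s=capture("side");pickle.dump(s,open("side4.pkl","wb"));cv2.imwrite("pics/s4.png",s["img"][:,:,::-1])
E
```

```text
[-0.07840635  0.70978927  0.19462719]
15.7417 [ 0.42779648 -0.07402956  0.0014191 ] [-0.12118993  0.95435641  4.14115913] 0.309559568187453
17.4333 [ 0.42743851 -0.07399775  0.09986311] [ 0.19998387 -0.21356033 -0.74379024] 0.31236588253102004
```

View pics/w4.png

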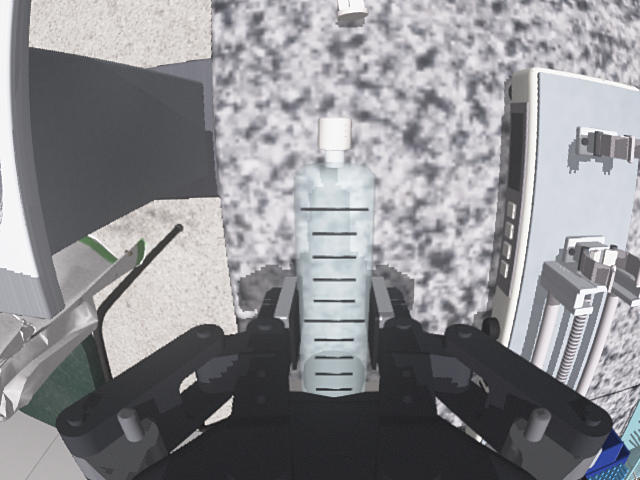

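View pics/s4.png

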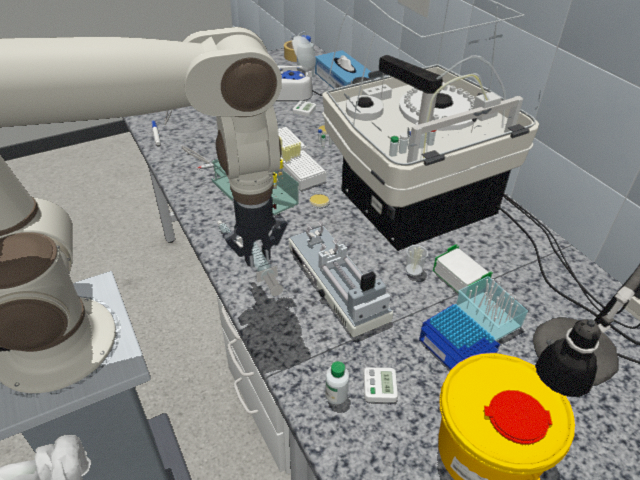

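```bash
python3 - <<'E'
from h import *
o,c=pickle.load(open("w4.pkl","rb"))
for n,u,v,z in [("noz",335,118,.113),("bfront",335,166,.113),("cap L",320,130,.113),("cap R",350,130,.113),("L",297,200,.113),("R",374,200,.113)]: print(n,wray(c,o,u,v,z).round(4))
T=np.linalg.inv(Twt(o)@c["tool_from_camera"])
for y in (72,55):
  print(wproj(c,o,np.array([.4275+.029*y/1000,-.0742+y/1000,.113])))
  Z=c["z_map"]
# depth along barrel top centre line -> world
TT=Twt(o)@c["tool_from_camera"]
for v in range(120,380,12):
    u=335;r_=np.hypot((u-c["K"][0,2]),(v-c["K"][1,2]))/c["K"][0,0]
    d=c["z_map"][v,u]
    X=wray(c,o,u,v,0.0); cam=T[:3,:3]@X+T[:3,3]; P=cam*d/cam[2]; print(v,(TT[:3,:3]@P+TT[:3,3]).round(4))
E
```

```text
noz [ 0.4297 -0.0014  0.113 ]
bfront [ 0.4292 -0.0181  0.113 ]
cap L [ 0.4244 -0.0054  0.113 ]
cap R [ 0.4347 -0.0057  0.113 ]
L [ 0.4153 -0.0299  0.113 ]
R [ 0.4427 -0.0307  0.113 ]
[334.84017029 120.27455466]
[334.80669682 168.98785776]
120 [ 0.4296 -0.0021  0.1179]
132 [ 0.4295 -0.0061  0.1187]
144 [ 0.4294 -0.0101  0.1177]
156 [ 0.4293 -0.0145  0.1149]
168 [ 0.4292 -0.0177  0.1218]
180 [ 0.4291 -0.0209  0.1265]
192 [ 0.429  -0.0247  0.1267]
204 [ 0.4289 -0.0287  0.1261]
216 [ 0.4288 -0.0325  0.1268]
228 [ 0.4286 -0.0367  0.1262]
240 [ 0.4285 -0.0408  0.1264]
252 [ 0.4284 -0.0444  0.1278]
264 [ 0.4283 -0.0492  0.1267]
276 [ 0.4282 -0.0535  0.1268]
288 [ 0.428  -0.0582  0.1265]
300 [ 0.4279 -0.0623  0.1276]
312 [ 0.4278 -0.0673  0.1271]
324 [ 0.4277 -0.0718  0.128 ]
336 [ 0.4275 -0.0777  0.1269]
348 [ 0.4274 -0.0829  0.1272]
360 [ 0.4272 -0.0887  0.1269]
372 [ 0.4271 -0.0943  0.1275]
```

```bash
python3 - <<'E'
from workcell import *
from h import *
import cv2
move_straight([0.4275,-0.074,0.15],v=0.15)
move_straight([0.597,-0.0463,0.15],attitude=[.70710678,.70710678,0,0],v=0.12)
move_straight([0.597,-0.0463,0.096],v=0.06)
wait(.3)
o=observe();c=capture("wrist");print(o["t"],o["ee_pos"],o["eef_rot"],o["force"],o["finger_gap"])
pickle.dump((o,c),open("w5.pkl","wb"));cv2.imwrite("pics/w5.png",c["img"][:,:,::-1])
s=capture("side");pickle.dump(s,open("side5.pkl","wb"));cv2.imwrite("pics/s5.png",cv2.resize(s["img"][200:340,230:410,::-1],None,fx=4.2,fy=4.2,interpolation=cv2.INTER_CUBIC))
E
```

```text
20.95 [ 0.59709034 -0.04630667  0.09621269] [7.07104783e-01 7.07108761e-01 9.84246945e-05 1.23647446e-04] [-0.33646947 -0.68449812  0.63012548] 0.3132333253599224
```

View pics/w5.png

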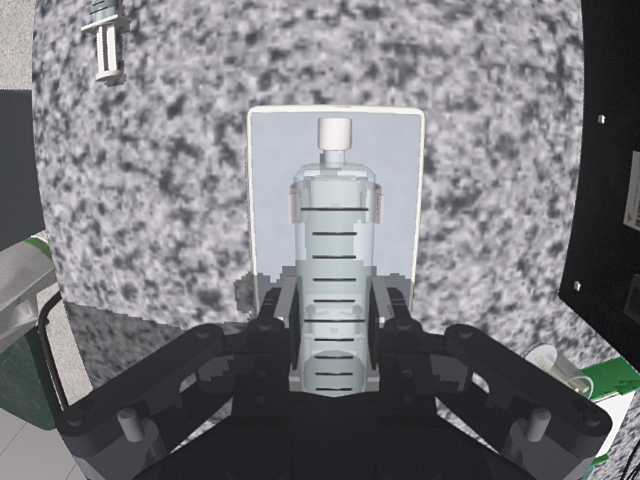

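View pics/s5.png

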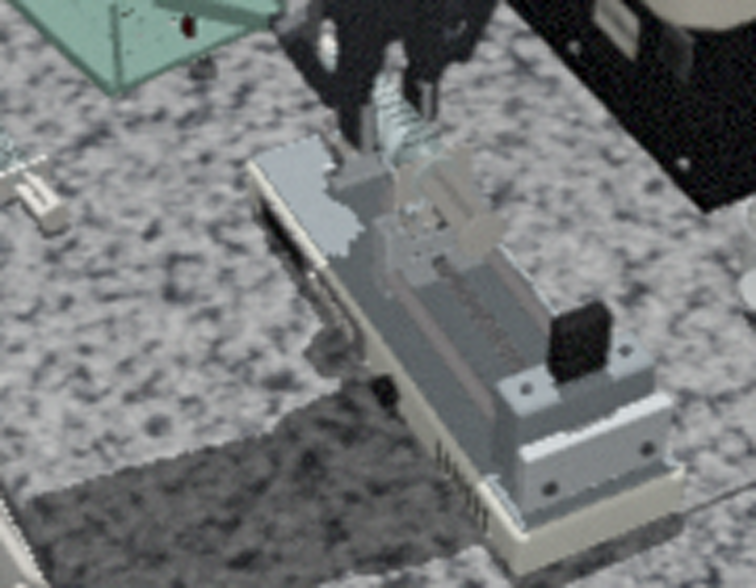

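```bash
cat > press.py <<'E'
from workcell import *
from h import *
np.set_printoptions(precision=2,suppress=True)
def step(z,x=.597,y=-.0463,v=.02):
    move_straight([x,y,z],v=v); 
    o=observe();return o,o["force"]-F0
F0=np.array([-0.34,-0.68,0.63])
E
python3 - <<'E'
from press import *
z=.096
while z>.0745:
    z-=.002
    o,F=step(z);print(round(o["t"],2),round(z,4),o["ee_pos"].round(4),F,o["torque"],round(o["finger_gap"],3))
    if F[2]>24 or abs(F[1])>10 or abs(F[0])>10: print("stop");break
E
```

```text
21.3 0.094 [ 0.6  -0.05  0.09] [ 0.05  0.86 -0.74] [ 0.04  0.02 -0.01] 0.313
21.55 0.092 [ 0.6  -0.05  0.09] [ 0.37  0.67 -0.66] [ 0.   -0.01  0.02] 0.308
21.8 0.09 [ 0.6  -0.05  0.09] [-0.36  0.03 -0.85] [-0.02  0.02 -0.02] 0.31
22.05 0.088 [ 0.6  -0.05  0.09] [ 0.9   1.54 -1.72] [-0.04  0.    0.01] 0.308
22.3 0.086 [ 0.6  -0.05  0.09] [1.77 0.7  0.02] [-0.   -0.22 -0.02] 0.312
22.55 0.084 [ 0.6  -0.05  0.08] [1.11 1.22 4.22] [ 0.01 -0.11 -0.06] 0.31
22.8 0.082 [ 0.6  -0.05  0.08] [-0.68  1.01  8.32] [-0.    0.11 -0.06] 0.316
23.05 0.08 [ 0.6  -0.05  0.08] [-0.68  0.54  9.77] [ 0.02  0.25 -0.11] 0.31
23.3 0.078 [ 0.6  -0.05  0.08] [-0.29  0.45  9.97] [-0.02  0.25 -0.04] 0.305
23.55 0.076 [ 0.6  -0.05  0.08] [0.06 0.07 7.3 ] [-0.01  0.03 -0.1 ] 0.316
23.8 0.074 [ 0.6  -0.05  0.07] [1.73 1.21 0.36] [-0.08 -0.27 -0.1 ] 0.314
```

```bash
python3 - <<'E'
from press import *
import cv2
z=.074;dz=.0015
while z>.055:
    z-=dz
    o,F=step(z);print(round(o["t"],2),round(z,4),round(o["ee_pos"][2],4),F,o["torque"],round(o["finger_gap"],3))
    if F[2]>2: dz=.0004
    elif z<.0665: dz=.0007
    if F[2]>14 or abs(F[1])>12 or abs(F[0])>12: print("stop");break
for i in range(3):
    wait(.3);o=observe();print(o["t"],o["force"]-F0,o["ee_pos"][2].round(4))
c=capture("wrist");cv2.imwrite("pics/w6.png",c["img"][:,:,::-1]);pickle.dump((o,c),open("w6.pkl","wb"))
s=capture("side");cv2.imwrite("pics/s6.png",cv2.resize(s["img"][200:340,230:410,::-1],None,fx=4.2,fy=4.2,interpolation=cv2.INTER_CUBIC))
E
```

```text
24.05 0.0725 0.0717 [ 3.63 -0.18 -4.15] [-0.1  -0.66 -0.03] 0.31
24.3 0.071 0.0699 [  5.15   0.71 -10.04] [-0.1  -1.09 -0.1 ] 0.314
24.55 0.0695 0.0686 [  5.3   -0.76 -10.84] [-0.09 -1.12 -0.09] 0.314
24.8 0.068 0.0673 [  5.33   0.68 -12.22] [-0.09 -1.02 -0.06] 0.312
25.05 0.0665 0.0663 [ 5.18 -0.38 -9.87] [-0.05 -0.99 -0.11] 0.312
25.3 0.0658 0.066 [ 4.11  1.16 -6.7 ] [ 0.06 -0.76 -0.07] 0.311
25.55 0.0651 0.0654 [ 3.89  0.27 -3.79] [ 0.01 -0.68 -0.02] 0.312
25.8 0.0644 0.0651 [1.95 0.85 2.57] [-0.02 -0.23 -0.09] 0.311
26.05 0.064 0.065 [-0.21  0.15  4.79] [ 0.02  0.03 -0.09] 0.311
26.3 0.0636 0.065 [-0.75  0.56  8.44] [ 0.02  0.22 -0.13] 0.313
26.55 0.0632 0.065 [-0.99  0.53 10.69] [ 0.07  0.45 -0.11] 0.313
26.8 0.0628 0.0649 [-2.7   0.65 11.71] [ 0.01  0.73 -0.03] 0.312
27.05 0.0624 0.0649 [-3.54  0.94 16.53] [ 0.12  0.99 -0.09] 0.313
stop
27.35 [-3.54  0.23 15.58] 0.0649
27.65 [-5.69  0.11 15.14] 0.0649
27.95 [-4.65  0.75 14.9 ] 0.0649
```

View pics/w6.png

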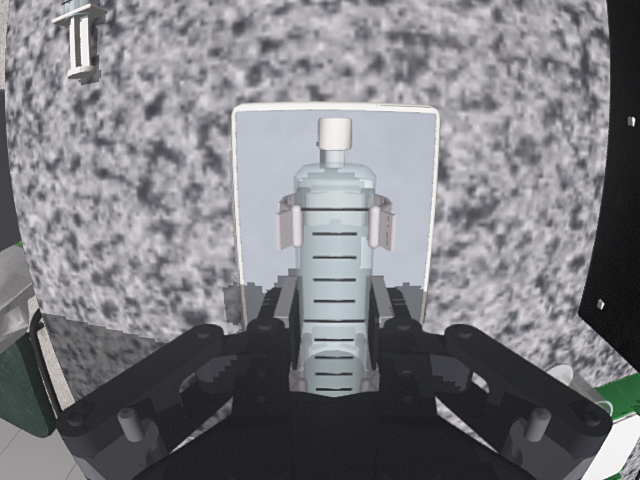

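View pics/s6.png

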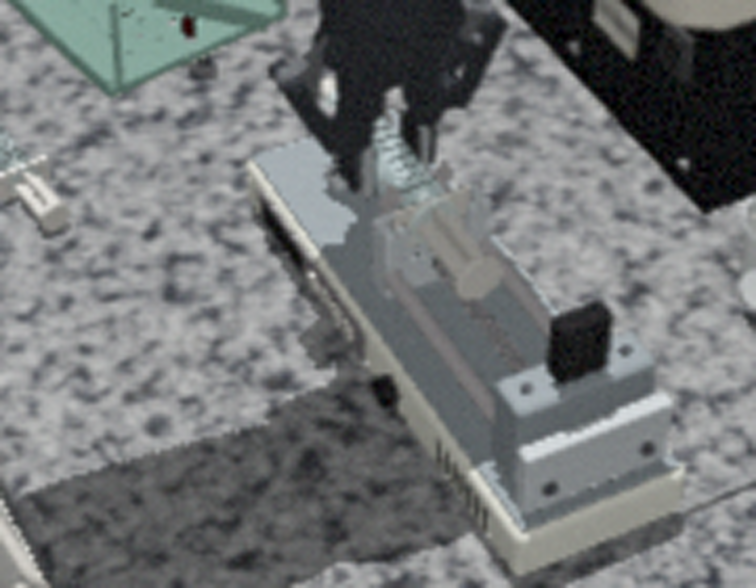

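```bash
python3 - <<'E'
from press import *
o=observe();print(o["t"],o["force"]-F0,o["ee_pos"],o["finger_gap"])
job_done()
E
```

```text
28.05 [-3.94  1.11 15.43] [ 0.6  -0.05  0.06] 0.31495045517067544
the job is handed in; nothing more can be done
```

I slid the pusher back to its end stop, then pressed the larger syringe into the clips. I handed the job in after 28 s, still gripping the syringe and pressing it down.

- **Pusher:** it stopped hard after about 93 mm of travel. Later pictures show the block against the tail plate.
- **Snap-in:** the push rose to about 10 N, less than the expected 15 N. It then dropped, and the clips pulled the barrel in.
- **Seating:** the push rose steeply at tool height 64.9 mm, within half a millimetre of where I expected home to be. The last pictures show the clips closed over the barrel and the flange in its slot.
- **Final hold:** the downward push at the wrist was steady at about 15 N, with about 4 N sideways and the grip set to 80 N.
- **Not checked directly:** I only measured the push at the wrist. The force on the saddles may be somewhat higher because the clips also pull the barrel down.
- **Other items:** nothing in the forces or pictures suggested contact with the smaller syringe or the other things on the bench. I did not re-measure their positions at the end.

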